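# Lay the café table: stand up the napkin-ring stands and load the rings

### The job

Get this café table ready for opening: tip each L-shaped napkin-ring stand, now lying on its shaft, over its corner so that it stands on its foot, shaft upright, on the same place mat it lies on. Then slide every napkin ring on the table right down over the stands' shafts, at most three to a stand, either stand will do. Leave the cup, mills, sugar jar and spoon where they are.

Things in the scene. Friction and masses are not known exactly. Their poses are not given: they have to be found in the camera images.
- mat1: black woven place mat, fixed to the table, 250 x 290 x 3 mm; origin at the centre of its underside, x along the 250 mm side, y along the 290 mm side, z up. Stand 1 lies on it and belongs on it
- stand1: loose L-shaped ring stand, 0.3 kg, 50 mm wide: a 50 mm wooden corner block (y 0..50, z 0..50 mm) with a foot board (y 50..130, z 0..12) and a round steel shaft, 26 mm diameter (axis y 13, z 50..120). Origin: outer corner edge, mid width; x across the width, y along the foot, z along the shaft. Starts lying on the shaft, y up; must stand on the foot, z up, a quarter turn about x
- shaft1_tip (a point): centre of the free end of stand 1's shaft (y 13, z 120 mm in the stand's frame). The shaft takes three rings at most; the lowest rests on the block's top, z 50
- foot1_mid (a point): middle of stand 1's underside (y 65, z 0 mm in the stand's frame). The side faces of the corner block, 50 mm apart along x, are free to grip. Lying, the stand's centre of mass is about 30 mm up and 50 mm from the corner: it falls back unless turned more than about 60 degrees
- mat2: black woven place mat, fixed to the table, 250 x 290 x 3 mm; origin at the centre of its underside, x along the 250 mm side, y along the 290 mm side, z up. Stand 2 lies on it and belongs on it
- stand2: loose L-shaped ring stand, 0.3 kg, 50 mm wide: a 50 mm wooden corner block (y 0..50, z 0..50 mm) with a foot board (y 50..130, z 0..12) and a round steel shaft, 26 mm diameter (axis y 13, z 50..120). Origin: outer corner edge, mid width; x across the width, y along the foot, z along the shaft. Starts lying on the shaft, y up; must stand on the foot, z up, a quarter turn about x
- shaft2_tip (a point): centre of the free end of stand 2's shaft (y 13, z 120 mm in the stand's frame). The shaft takes three rings at most; the lowest rests on the block's top, z 50
- foot2_mid (a point): middle of stand 2's underside (y 65, z 0 mm in the stand's frame). The side faces of the corner block, 50 mm apart along x, are free to grip. Lying, the stand's centre of mass is about 30 mm up and 50 mm from the corner: it falls back unless turned more than about 60 degrees
- ring1: dark wooden napkin ring lying flat, loose, 54 mm outside diameter, 34 mm hole, 20 mm high, 35 g; origin at the centre of its underside, z along its axis. May be absent
- ring2: dark wooden napkin ring lying flat, loose, 54 mm outside diameter, 34 mm hole, 20 mm high, 35 g; origin at the centre of its underside, z along its axis. May be absent
- ring3: dark wooden napkin ring lying flat, loose, 54 mm outside diameter, 34 mm hole, 20 mm high, 35 g; origin at the centre of its underside, z along its axis. May be absent
- ring4: dark wooden napkin ring lying flat, loose, 54 mm outside diameter, 34 mm hole, 20 mm high, 35 g; origin at the centre of its underside, z along its axis. May be absent
- ring5: dark wooden napkin ring lying flat, loose, 54 mm outside diameter, 34 mm hole, 20 mm high, 35 g; origin at the centre of its underside, z along its axis. May be absent
- cup: white empty coffee cup, 90 mm across, 65 mm high; bystander, origin at the centre of its underside
- salt: white salt mill, 38 mm across, 80 mm high; bystander, origin at the centre of its underside
- pepper: steel pepper mill, 38 mm across, 80 mm high; bystander, origin at the centre of its underside
- sugar: glass sugar jar with steel cap, 72 mm across, 100 mm high; bystander, origin at the centre of its underside
- spoon: steel spoon 150 mm long, lying along its x axis; bystander, origin at the centre of its underside
Not all that is in view belongs to the job. What is shaped like the stand1 but red or turquoise is not meant.

How it is judged:
By the outcome, as a careful person would: the job done as asked, in the order asked, and still so for the second after the job is handed in, with the robot touching nothing.
Of ring1, ring2, ring3, ring4, ring5 only 3 to 5 are there at a start; the rules pass over those that are not, and their reading is None.
At some moment in a run one of ring1, ring2, ring3, ring4, ring5 may be knocked a few centimetres aside while the robot is not near it.
Once in a run the grip may slacken for a moment while it holds something.
It also fails if it takes over 210 s, if anything falls off the work surface, if the arm or the gripper's body presses on something with over 40 N, if the wrist force passes 120 N, or if a joint passes its speed limit or range.

### The arm

A 7-joint arm with a two-finger parallel gripper is mounted at the origin on the work surface. World frame = base frame: x ahead of the robot, y to its left, z up, the work surface at z = 0. Lengths are in m, angles in degrees, forces in N, time in s.
With the tool pointing down it reaches from about 0.425 to 0.875 m from the base axis. Payload 4.7 kg.
Tool frame: the origin (TCP) lies at the very end of the fingers, on their centre line; the grasp point (between the pads) lies 19 mm behind it; z points along the fingers, y is the line along which they close (so a half turn about z gives the same grasp; the last joint's range is limited). The gripper opens to 87 mm and grips with 3 to 60 N. Pads are 19 mm wide; open, the fingers measure 117 mm over their backs; the gripper's body (75 mm by 190 mm) begins 51 mm behind the grasp point.
Start: joints at [-73.39, 18.392, -4.016, 83.108, 1.295, 78.541, -3.26], TCP at [0.177, 0.625, 0.223] pointing down, gripper open.
Joint ranges: [-163.93, 163.93], [-17.29, 119.83], [-79.2, 71.16], [3.27, 140.29], [-89.18, 269.18], [5.43, 117.66], [-154.24, 154.24]. Speed limits (degrees/s): [147.25, 147.25, 180, 180, 180, 180, 180].

### API

Orientations are given as [roll, pitch, yaw] about the fixed x, y, z axes, in that order (R = Rz(yaw) Ry(pitch) Rx(roll)).
In Python, from cell import get_obs, read_camera, sign_off, silhouettes gives the robot as it stands.
- The arm moves only by the tool play_rows, never from a script. Its argument "steps" is a list that holds one entry, the list of rows, each a list of 7 numbers: the shift along the tool's x, y, z in m, then the turn, a rotation vector about the tool's x, y, z in rad, then the finger opening in m, from 0 to 0.087. A call has 1 to 12 rows; each row shifts and turns the commanded pose from where the row before left it, along the tool's axes as they then stand; what a row does not reach is not made up. A row lasts 1/10 s, in which the tool goes at most 50 mm and 8.59 degrees, less where a joint would pass 70% of its speed; a pose out of reach is approached as far as the arm can. A call is refused whole if a number of a shift passes 0.05 or a number of a turn 0.15, either way. A call with a gripper value outside its range is refused whole. The fingers move at their own pace and stop on an object; "force" is the grip in N (left out, the last holds). Time passes only in rows, so rows that do not move let the fingers close. It gives the time, the measured TCP pose, the force, the opening and the grip force at its end, in the units of the state.
- get_obs(): the state, without advancing time (a new reading comes with each control period).
- read_camera(name): name is "side" or "top" or "wrist"; returns a dict with "frame" (400x640x3 uint8, red, green, blue), "intrinsics" (3x3 intrinsics, pixels), "k1" (the pictures are not rectified: a ray, as slopes to the right and down, at radius r is drawn at 1 + k1 r^2 times it, then the intrinsics apply), "view" (4x4, takes a point from world to camera coordinates). Camera axes: x right, y up, looking along -z (the intrinsics and any distortion apply to the point x, -y, -z); pixel columns grow to the right and rows downward; lengths in m; the calibration is good to about 2 mm. A picture is of the moment at which its call begins. There is no depth.
- sign_off(): hands the job in; it is judged then, once.
Trained networks look in the newest picture that a camera, given by its name, has taken for a name from the list of things; names that differ only in an ending like _2 or _b are one class to them, and where a whole thing is asked for, a point or a joint stands for the part that bears it (a point fixed in the world has none). Each returns a list of dicts, best first, with "p" (0 to 1); they miss things now and then, are a little off and sometimes report something else, mostly with a low value. They report only what shows in the picture. A call takes as long as a camera call. They do not tell look-alikes from the thing itself.
- silhouettes(camera, name): "pixels" (400x640 bool, what is visible of it) and "extent" ([left, top, right, bottom] in pixels, round what is visible of it).
The state is a dict: "time_s": time; "qpos": joint angles; "joint_velocities": joint speeds; "effort": joint torques, N m; "tool_pos": TCP position; "tool_rot": TCP orientation; "force": force on the tool from outside, world axes, zero at the start; "wrist_torque": the same for the moment, N m; "grip_width": finger opening in m; "grasp_force": force on a finger pad.
Only numpy, scipy, OpenCV 4.12 (cv2) and the standard library are available. Lean on these libraries where they do the work, as an engineer would, in place of code of your own. Each camera call takes 0.05 s, during which the arm holds its last target. There are 200 camera calls.

## Working session

There is one attempt and no reset: what is moved stays moved. The work goes in short steps, Python scripts to look and compute and a tool call to move; the robot and the scene stay as the last step left them, time stands still between calls to the robot, and variables do not carry over. Pictures are saved under pics/ and viewed, at most 14 in all, crops included, and the job is handed in when it is done.

Besides the shell and the picture viewer there is one more tool, called after "Call:" as name(argument=value, ...), one argument or row to a line, values as JSON. play_rows: Moves the arm, as the interface text tells. Its arguments: {"type":"object","properties":{"steps":{"type":"array","items":{"type":"array","items":{"type":"array","items":{"type":"number"}}}},"force":{"type":"number"}},"required":["steps"]}

```bash
ls; mkdir -p pics; cat > h.py <<'E'
import numpy as np, cv2
from cell import get_obs, read_camera, sign_off, silhouettes
from scipy.spatial.transform import Rotation as Ro
def cam(n):
    return read_camera(n)
def save(c,f,crop=None,s=1):
    im=c["frame"][:,:,::-1]
    if crop: im=im[crop[1]:crop[3],crop[0]:crop[2]]
    cv2.imwrite("pics/"+f,cv2.resize(im,None,fx=s,fy=s,interpolation=cv2.INTER_CUBIC))
def ray(c,uv):
    K=np.array(c["intrinsics"]);V=np.array(c["view"]);uv=np.atleast_2d(uv).astype(float)
    d=np.stack([(uv[:,0]-K[0,2])/K[0,0],(uv[:,1]-K[1,2])/K[1,1]],1)
    u=d.copy()
    for _ in range(20): u=d/(1+c["k1"]*(u**2).sum(1,keepdims=True))
    p=np.stack([u[:,0],-u[:,1],-np.ones(len(u))],1)
    return -V[:3,:3].T@V[:3,3], p@V[:3,:3]
def onz(c,uv,z):
    o,d=ray(c,uv); t=(z-o[2])/d[:,2]; return o+t[:,None]*d
def proj(c,P):
    K=np.array(c["intrinsics"]);V=np.array(c["view"]);P=np.atleast_2d(P)
    q=P@V[:3,:3].T+V[:3,3]; u=np.stack([q[:,0]/-q[:,2],-q[:,1]/-q[:,2]],1)
    u=u*(1+c["k1"]*(u**2).sum(1,keepdims=True))
    return np.stack([u[:,0]*K[0,0]+K[0,2],u[:,1]*K[1,1]+K[1,2]],1)
E
python3 - <<'E'
from h import *
for n in ["top","side"]:
    c=cam(n); save(c,n+"0.png",s=1.25)
    print(n,c["k1"],np.round(c["intrinsics"],1).tolist(),np.round(c["view"],3).tolist())
    for t in ["stand1","ring1","mat1","shaft1_tip","spoon","cup"]:
        for r in silhouettes(n,t):
            y,x=np.nonzero(r["pixels"]); print(t,round(r["p"],2),r["extent"],[round(x.mean(),1),round(y.mean(),1)],len(x),np.round(onz(c,[x.mean(),y.mean()],.02)[0],3))
print(get_obs())
E
```

```text
pics
top -0.0775702326790554 [[416.6, 0.0, 325.7], [0.0, 416.6, 199.9], [0.0, 0.0, 1.0]] [[-0.01, -1.0, -0.028, 0.017], [0.992, -0.013, 0.124, -0.558], [-0.124, -0.027, 0.992, -1.131], [0.0, 0.0, 0.0, 1.0]]
stand1 0.87 [369.9, 182.2, 419.3, 207.8] [np.float64(396.8), np.float64(194.5)] 718 [ 0.573 -0.19   0.02 ]
stand1 0.79 [224.4, 283.8, 271.4, 310.5] [np.float64(251.9), np.float64(293.9)] 662 [0.299 0.22  0.02 ]
stand1 0.57 [145.1, 293.0, 193.6, 333.2] [np.float64(172.1), np.float64(308.2)] 795 [0.258 0.448 0.02 ]
ring1 0.63 [172.8, 218.1, 190.6, 236.0] [np.float64(180.4), np.float64(227.1)] 194 [0.487 0.429 0.02 ]
ring1 0.62 [322.6, 196.9, 337.0, 216.9] [np.float64(328.1), np.float64(207.4)] 186 [0.539 0.005 0.02 ]
ring1 0.61 [314.4, 228.6, 338.8, 243.2] [np.float64(325.4), np.float64(234.1)] 125 [0.463 0.013 0.02 ]
mat1 0.74 [210.3, 166.1, 310.3, 258.2] [np.float64(256.5), np.float64(214.2)] 7343 [0.522 0.209 0.02 ]
shaft1_tip 0.93 [244.6, 195.1, 292.4, 221.5] [np.float64(265.9), np.float64(209.3)] 657 [0.535 0.182 0.02 ]
shaft1_tip 0.85 [146.9, 288.3, 190.4, 333.4] [np.float64(1
[... 2153 characters left out ...]
0.7, 'qpos': array([-73.39221526,  18.39050206,  -4.01543253,  83.10555297,
         1.29429552,  78.54022916,  -3.25939658]), 'joint_velocities': array([-0.02646587,  0.04174793,  0.10308682, -0.0299562 ,  0.09521765,
       -0.00938177,  0.03330637]), 'effort': array([-4.27123778e-04, -4.90940487e+01, -4.03108606e-01, -3.12701297e+01,
       -6.36278302e-02,  3.35119804e-02, -7.42490442e-06]), 'tool_pos': array([0.17702297, 0.62547378, 0.22262009]), 'tool_rot': array([1.79991198e+02, 2.12867009e-03, 1.64200797e+02]), 'force': array([ 0.18465186,  0.21486805, -0.25921331]), 'wrist_torque': array([ 0.0849159 ,  0.01182193, -0.03172327]), 'grasp_force': 0.0, 'grip_width': 0.08675248199849066}
```

View pics/top0.png

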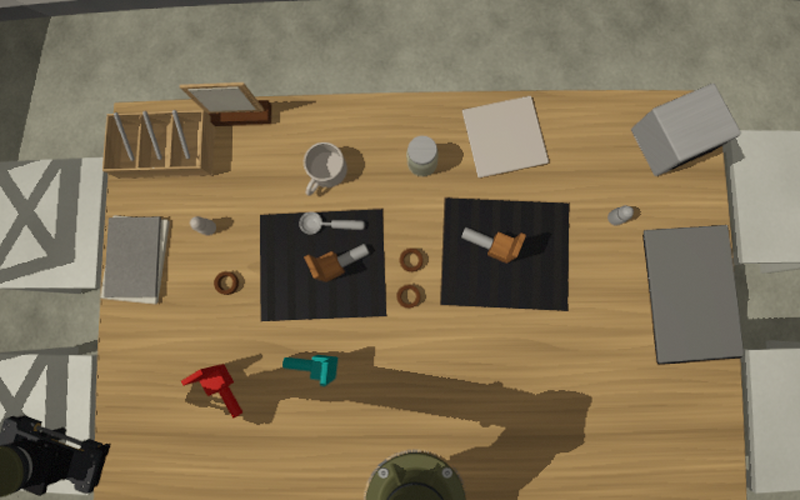

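View pics/side0.png

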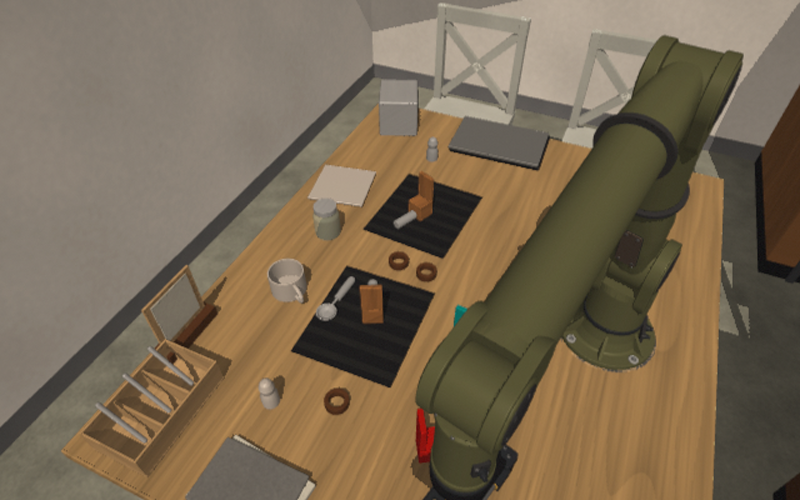

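Top view (800 px picture): wooden stands lie at (335,265) on the left mat and (495,243) on the right mat. The look-alikes are red (215,385) and turquoise (313,367), both off the mats. Three brown rings are at (413,260), (411,296) and (227,283). I take the two wooden stands on the mats and fit their poses next.

```bash
cat >> h.py <<'E'
from scipy.optimize import minimize
def box(y0,y1,z0,z1): return np.array([[x,y,z] for x in(-.025,.025) for y in(y0,y1) for z in(z0,z1)])
_a=np.linspace(0,2*np.pi,24,endpoint=False)
PARTS=[box(0,.05,0,.05),box(.05,.13,0,.012),np.array([[.013*np.cos(t),.013+.013*np.sin(t),z] for t in _a for z in(.05,.12)])]
def standR(yaw,tip):  # yaw: world direction of lying shaft; tip 0 lying, 90 standing
    z=np.array([np.cos(yaw),np.sin(yaw),0]);u=np.array([0,0,1.]);t=np.radians(tip)
    Z=z*np.cos(t)+u*np.sin(t); Y=u*np.cos(t)-z*np.sin(t); return np.stack([np.cross(Y,Z),Y,Z],1)
def mask(c,polys,S=4):
    m=np.zeros((400*S,640*S),np.uint8)
    for P in polys:
        cv2.fillConvexPoly(m,cv2.convexHull(np.round((proj(c,P)+.5)*S-.5).astype(np.int32)),1)
    return m
def fit(views,x0,tip,S=4,z=.003):
    T=[(c,cv2.resize(p.astype(np.uint8),None,fx=S,fy=S,interpolation=cv2.INTER_NEAREST)) for c,p in views]
    def f(q):
        R=standR(q[2],tip);e=0
        for c,p in T:
            m=mask(c,[P@R.T+[q[0],q[1],z] for P in PARTS],S); e+=1-(m&p).sum()/max((m|p).sum(),1)
        return e
    best=None
    for dy in np.radians([-20,0,20]):
        x=np.array(x0)+[0,0,dy]
        r=minimize(f,x,method="Nelder-Mead",options=dict(initial_simplex=[x,x+[.015,0,0],x+[0,.015,0],x+[0,0,.25]],xatol=2e-4,fatol=1e-4))
        if best is None or r.fun<best.fun: best=r
    return best.x,best.fun
def near(n,names,c,xy,z,tol=.06):
    out=[]
    for t in names:
        for r in silhouettes(n,t):
            y,x=np.nonzero(r["pixels"]); 
            if len(x) and np.linalg.norm(onz(c,[x.mean(),y.mean()],z)[0][:2]-xy)<tol: out.append((r["p"],r["pixels"]))
    return max(out,key=lambda a:a[0])[1] if out else None
E
python3 - <<'E'
from h import *
C={n:cam(n) for n in("top","side")}
M=lambda n,xy:near(n,["shaft1_tip","stand1","foot1_mid"],C[n],xy,.04)
for xy,yaw in [((.53,.175),-1.2),((.57,-.19),.9)]:
    v={n:M(n,xy) for n in C}
    for n in v: print(n, None if v[n] is None else v[n].sum())
    for ks in (["top"],["side"],["top","side"]):
        vv=[(C[n],v[n]) for n in ks if v[n] is not None]
        if vv:
            q,e=fit(vv,[xy[0],xy[1],yaw],0); print(ks,np.round(q[:2],4),np.degrees(q[2]).round(1),round(e,3))
for n in ("top","side"):
    for nm in("mat1",):
        for r in silhouettes(n,nm):
            k=cv2.minAreaRect(np.argwhere(r["pixels"])[:,::-1].astype(np.float32)); print(n,np.round(onz(C[n],cv2.boxPoints(k),.003)[:,:2],3).tolist())
    for t in ["ring1","salt","pepper","sugar"]:
        for r in silhouettes(n,t):
            y,x=np.nonzero(r["pixels"]); z={"r":.01}.get(t[0],.04);print(n,t,round(r["p"],2),np.round(onz(C[n],[x.mean(),y.mean()],z)[0,:2],3),len(x))
E
```

```text
top 714
side 560
['top'] [0.514  0.2125] -63.0 0.064
['side'] [0.5134 0.21  ] -62.9 0.06
['top', 'side'] [0.5131 0.2114] -62.3 0.138
top 722
side 616
['top'] [ 0.5528 -0.2247] 65.3 0.074
['side'] [ 0.5516 -0.2262] 66.0 0.105
['top', 'side'] [ 0.5521 -0.2253] 65.3 0.2
top [[0.655, 0.368], [0.663, 0.069], [0.413, 0.059], [0.402, 0.351]]
top [[0.437, -0.058], [0.687, -0.075], [0.669, -0.372], [0.419, -0.348]]
top ring1 0.71 [0.54  0.004] 174
top ring1 0.61 [0.491 0.435] 165
top ring1 0.47 [0.458 0.01 ] 123
top salt 0.72 [0.753 0.2  ] 1045
top salt 0.64 [0.621 0.479] 214
top salt 0.45 [ 0.631 -0.468] 224
top pepper 0.75 [0.538 0.005] 202
top pepper 0.52 [ 0.63  -0.469] 192
top sugar 0.56 [ 0.774 -0.024] 656
side [[0.649, 0.36], [0.722, 0.04], [0.412, 0.062], [0.388, 0.359]]
side [[0.681, -0.076], [0.748, -0.394], [0.42, -0.346], [0.397, -0.053]]
side ring1 0.8 [0.492 0.431] 270
side ring1 0.56 [0.457 0.008] 181
side ring1 0.46 [0.537 0.003] 205
side salt 0.54 [0.619 0.486] 279
side pepper 0.44 [ 0.628 -0.464] 146
side sugar 0.73 [ 0.63  -0.468] 155
side sugar 0.72 [ 0.775 -0.034] 633
```

```bash
cat >> h.py <<'E'
def goal(pos,R,o=None):
    o=o or get_obs(); R0=Ro.from_euler("xyz",o["tool_rot"],degrees=True); R=Ro.from_matrix(R)
    rv=(R0.inv()*R).as_rotvec(); d=np.array(pos)-o["tool_pos"]
    print("t",round(o["time_s"],1),"pos",np.round(o["tool_pos"],4),"rot",np.round(o["tool_rot"],1),"w",round(o["grip_width"],4))
    print(" turn first rad",np.round(rv,3)," then shift mm",np.round(R.inv().apply(d)*1000,1)," | shift first mm",np.round(R0.inv().apply(d)*1000,1), "world",np.round(d*1000,1))
def toolR(yaw,tip,a=45,flip=1): # a = tilt in stand frame
    S=standR(yaw,tip);X,Y,Z=S.T;a=np.radians(a);z=-Y*np.cos(a)-Z*np.sin(a);y=X*flip;return np.stack([np.cross(y,z),y,z],1)
def standgoal(q,tip,back=0,G=(0,.028,.030),a=45,flip=1,z=.003):
    S=standR(q[2],tip);R=toolR(q[2],tip,a,flip); return S@np.array(G)+[q[0],q[1],z]+R[:,2]*(.019-back),R
Q1=[.5133,.2113,np.radians(-62.7)];Q2=[.552,-.2255,np.radians(65.5)]
E
python3 - <<'E'
from h import *
p,R=standgoal(Q1,0,.14);goal(p,R)
R=toolR(Q1[2],0,0);goal([.53,.2,.25],R)
E
```

```text
t 1.9 pos [0.177  0.6255 0.2226] rot [180.   -0.  164.2] w 0.0874
 turn first rad [-0.321  0.74   0.775]  then shift mm [-526.   108.9 -376. ]  | shift first mm [-515.3 -391.3  106. ] world [ 389.3 -516.8 -106. ]
t 1.9 pos [0.177  0.6255 0.2226] rot [180.   -0.  164.2] w 0.0874
 turn first rad [ 0.    -0.     0.819]  then shift mm [-540.   118.5  -27.4]  | shift first mm [-455.5 -313.3  -27.4] world [ 353.  -425.5   27.4]
```

Call:
play_rows(
  steps=[
    [[-0.038, -0.026, -0.002, 0, 0, 0, 0.087], [-0.038, -0.026, -0.002, 0, 0, 0, 0.087], [-0.038, -0.026, -0.002, 0, 0, 0, 0.087], [-0.038, -0.026, -0.002, 0, 0, 0, 0.087], [-0.038, -0.026, -0.002, 0, 0, 0, 0.087], [-0.038, -0.026, -0.002, 0, 0, 0, 0.087], [-0.038, -0.026, -0.002, 0, 0, 0, 0.087], [-0.038, -0.026, -0.002, 0, 0, 0, 0.087], [-0.038, -0.026, -0.002, 0, 0, 0, 0.087], [-0.038, -0.026, -0.002, 0, 0, 0, 0.087], [-0.038, -0.026, -0.002, 0, 0, 0, 0.087], [-0.038, -0.026, -0.002, 0, 0, 0, 0.087]],
  ],
)

```text
time_s: 3.1
tool_pos: [0.5318, 0.1996, 0.247]
tool_rot: [180.0, 0.0, 164.2]
force: [0.3, 0.1, -0.1]
grip_width: 0.0866
grasp_force: 0.0
```

Call:
play_rows(
  steps=[
    [[0, 0, 0, 0, 0, 0.137, 0.087], [0, 0, 0, 0, 0, 0.137, 0.087], [0, 0, 0, 0, 0, 0.137, 0.087], [0, 0, 0, 0, 0, 0.137, 0.087], [0, 0, 0, 0, 0, 0.137, 0.087], [0, 0, 0, 0, 0, 0.137, 0.087], [0, 0, 0, 0, -0.131, 0, 0.087], [0, 0, 0, 0, -0.131, 0, 0.087], [0, 0, 0, 0, -0.131, 0, 0.087], [0, 0, 0, 0, -0.131, 0, 0.087], [0, 0, 0, 0, -0.131, 0, 0.087], [0, 0, 0, 0, -0.131, 0, 0.087]],
  ],
)

```text
time_s: 4.3
tool_pos: [0.5309, 0.2023, 0.2475]
tool_rot: [179.8, 45.2, 117.0]
force: [-0.1, -1.6, 0.1]
grip_width: 0.0869
grasp_force: 0.0
```

Call:
play_rows(
  steps=[
    [[0, 0, 0, 0, 0, 0, 0.087]],
  ],
)

```text
time_s: 4.4
tool_pos: [0.528, 0.2051, 0.2428]
tool_rot: [-179.5, 45.1, 118.0]
force: [-0.3, 0.9, -0.5]
grip_width: 0.0871
grasp_force: 0.0
```

```bash
python3 - <<'E'
from h import *
goal([.53,.2,.25],toolR(Q1[2],0,-45)); print(get_obs()["qpos"].round(1))
E
```

```text
t 4.4 pos [0.528  0.2051 0.2428] rot [-179.5   45.1  118. ] w 0.0871
 turn first rad [-0.001  0.002  0.008]  then shift mm [-8.9 -0.6 -1.2]  | shift first mm [-8.9 -0.7 -1.2] world [ 2.  -5.1  7.2]
[-62.   15.5  14.7  97.7  37.9  86.5 -28.5]
```

Call:
play_rows(
  steps=[
    [[0, 0, 0, 0, 0.143, 0, 0.087], [0, 0, 0, 0, 0.143, 0, 0.087], [0, 0, 0, 0, 0.143, 0, 0.087], [0, 0, 0, 0, 0.143, 0, 0.087], [0, 0, 0, 0, 0.143, 0, 0.087], [0, 0, 0, 0, 0.143, 0, 0.087], [0, 0, 0, 0, 0.143, 0, 0.087], [0, 0, 0, 0, 0.143, 0, 0.087], [0, 0, 0, 0, 0.143, 0, 0.087], [0, 0, 0, 0, 0.143, 0, 0.087], [0, 0, 0, 0, 0.143, 0, 0.087], [0, 0, 0, 0, 0, 0, 0.087]],
  ],
)

```text
time_s: 5.6
tool_pos: [0.533, 0.1947, 0.2436]
tool_rot: [-179.7, -45.1, 116.2]
force: [-0.1, -1.2, -1.3]
grip_width: 0.087
grasp_force: 0.0
```

Call:
play_rows(
  steps=[
    [[0, 0, 0, 0, 0, 0, 0.087]],
  ],
)

```text
time_s: 5.7
tool_pos: [0.5321, 0.1995, 0.247]
tool_rot: [179.9, -45.0, 117.0]
force: [-0.0, 0.9, 0.0]
grip_width: 0.0868
grasp_force: 0.0
```

```bash
python3 - <<'E'
from h import *
goal(*standgoal(Q1,0,.10)); print(get_obs()["qpos"].round(1))
c=cam("wrist"); save(c,"w1.png")
E
```

```text
t 5.7 pos [0.5321 0.1995 0.247 ] rot [179.9 -45.  117. ] w 0.0868
 turn first rad [ 0.006  0.001 -0.004]  then shift mm [-160.4  -11.2   64. ]  | shift first mm [-160.4  -11.1   64.1] world [  21.3  -65.7 -158.7]
[-19.   22.3  25.   89.9 -45.8  97.7  38.8]
```

View pics/w1.png

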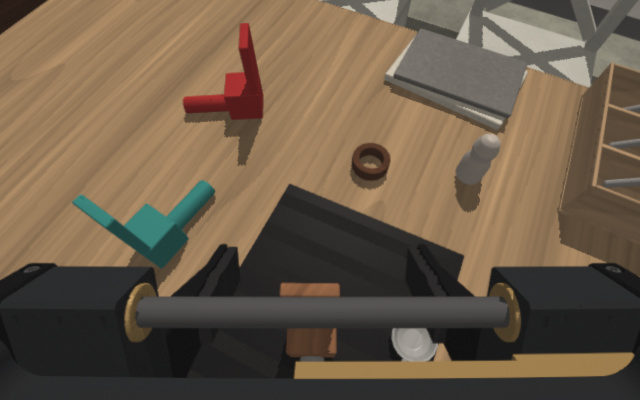

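Call:
play_rows(
  steps=[
    [[-0.032, -0.002, 0.013, 0, 0, 0, 0.087], [-0.032, -0.002, 0.013, 0, 0, 0, 0.087], [-0.032, -0.002, 0.013, 0, 0, 0, 0.087], [-0.032, -0.002, 0.013, 0, 0, 0, 0.087], [-0.032, -0.003, 0.012, 0, 0, 0, 0.087], [0, 0, 0, 0.006, 0, -0.004, 0.087], [0, 0, 0, 0, 0, 0, 0.087]],
  ],
)

```text
time_s: 6.45
tool_pos: [0.5524, 0.138, 0.0902]
tool_rot: [179.9, -45.1, 117.8]
force: [0.6, 0.8, 1.3]
grip_width: 0.0869
grasp_force: 0.0
```

```bash
python3 - <<'E'
from h import *
goal(*standgoal(Q1,0,0))
c=cam("side"); save(c,"s1.png",(200,100,440,300),3)
E
```

```text
t 6.5 pos [0.5524 0.138  0.0902] rot [179.9 -45.1 117.8] w 0.0869
 turn first rad [-0.004 -0.001  0.006]  then shift mm [-4.3 -1.1 98.4]  | shift first mm [-4.5 -0.8 98.4] world [-31.5  58.6 -72.7]
```

View pics/s1.png

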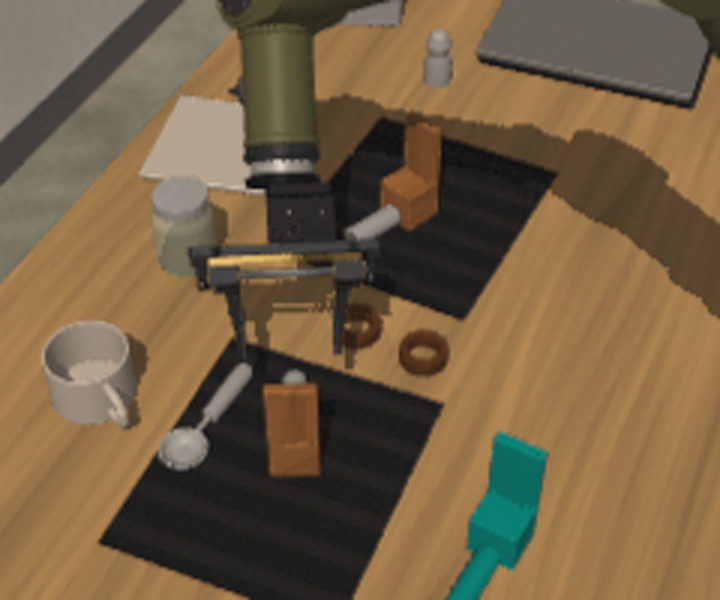

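Call:
play_rows(
  steps=[
    [[-0.004, -0.001, 0, 0, 0, 0.005, 0.087], [0, 0, 0.025, 0, 0, 0, 0.087], [0, 0, 0.025, 0, 0, 0, 0.087], [0, 0, 0.025, 0, 0, 0, 0.087], [0, 0, 0.023, 0, 0, 0, 0.087], [0, 0, 0, 0, 0, 0, 0.087], [0, 0, 0, 0, 0, 0, 0.087]],
  ],
)

```text
time_s: 7.2
tool_pos: [0.5208, 0.1947, 0.0174]
tool_rot: [-179.8, -45.1, 117.2]
force: [0.6, -0.2, 0.8]
grip_width: 0.0869
grasp_force: 0.0
```

Call:
play_rows(
  steps=[
    [[0, 0, 0, 0, 0, 0, 0.04], [0, 0, 0, 0, 0, 0, 0.04], [0, 0, 0, 0, 0, 0, 0.04], [0, 0, 0, 0, 0, 0, 0.04], [0, 0, 0, 0, 0, 0, 0.04], [0, 0, 0, 0, 0, 0, 0.04], [0, 0, 0, 0, 0, 0, 0.04]],
  ],
  force=40,
)

```text
time_s: 7.9
tool_pos: [0.5205, 0.1945, 0.0162]
tool_rot: [-179.7, -45.1, 117.0]
force: [1.1, 0.5, 0.3]
grip_width: 0.0495
grasp_force: 40.0
```

```bash
python3 - <<'E'
from h import *
goal(*standgoal(Q1,0,0))
p0,R0=standgoal(Q1,0);p,R=standgoal(Q1,90/11.)
print("row shift mm",R0.T@(p-p0)*1000, Ro.from_matrix(R0.T@R).as_rotvec())
E
```

```text
t 7.9 pos [0.5205 0.1945 0.0162] rot [-179.7  -45.1  117. ] w 0.0495
 turn first rad [-0.003 -0.002 -0.003]  then shift mm [2.1 1.3 0.2]  | shift first mm [2.1 1.3 0.2] world [0.4 2.  1.4]
row shift mm [3.14705639e+00 3.02722439e-15 2.27888145e-02] [-5.14327771e-17 -1.42799666e-01  7.16102228e-17]
```

Call:
play_rows(
  steps=[
    [[0.003, 0, -0.003, 0, 0, 0, 0.04], [0.003, 0, -0.003, 0, 0, 0, 0.04], [0.0019, 0, 0, 0, -0.0873, 0, 0.04], [0.0019, 0, 0, 0, -0.0873, 0, 0.04], [0.0019, 0, 0, 0, -0.0873, 0, 0.04], [0.0019, 0, 0, 0, -0.0873, 0, 0.04], [0.0019, 0, 0, 0, -0.0873, 0, 0.04], [0.0019, 0, 0, 0, -0.0873, 0, 0.04], [0.0019, 0, 0, 0, -0.0873, 0, 0.04], [0.0019, 0, 0, 0, -0.0873, 0, 0.04], [0.0019, 0, 0, 0, -0.0873, 0, 0.04]],
  ],
)

```text
time_s: 9.0
tool_pos: [0.5125, 0.2079, 0.032]
tool_rot: [-179.7, 0.1, 117.3]
force: [-0.3, -0.2, -3.9]
grip_width: 0.0494
grasp_force: 40.0
```

Call:
play_rows(
  steps=[
    [[0.0019, 0, 0, 0, -0.0873, 0, 0.04], [0.0019, 0, 0, 0, -0.0873, 0, 0.04], [0.0019, 0, 0, 0, -0.0873, 0, 0.04], [0.0019, 0, 0, 0, -0.0873, 0, 0.04], [0.0019, 0, 0, 0, -0.0873, 0, 0.04], [0.0019, 0, 0, 0, -0.0873, 0, 0.04], [0.0019, 0, 0, 0, -0.0873, 0, 0.04], [0.0019, 0, 0, 0, -0.0873, 0, 0.04], [0.0019, 0, 0, 0, -0.0873, 0, 0.04], [0, 0, 0, 0, 0, 0, 0.04], [0, 0, 0, 0, 0, 0, 0.04]],
  ],
)

```text
time_s: 10.1
tool_pos: [0.5056, 0.2219, 0.0256]
tool_rot: [-179.5, 44.9, 117.7]
force: [0.5, -0.9, -2.7]
grip_width: 0.0499
grasp_force: 40.0
```

```bash
python3 - <<'E'
from h import *
goal(*standgoal(Q1,90,0))
c=cam("side"); save(c,"s2.png",(200,140,440,300),3)
E
```

```text
t 10.1 pos [0.5056 0.2219 0.0256] rot [-179.5   44.9  117.7] w 0.0499
 turn first rad [-0.004 -0.002  0.004]  then shift mm [5.4 2.  3.1]  | shift first mm [5.4 2.1 3.1] world [ 1.1  2.3 -6. ]
```

View pics/s2.png

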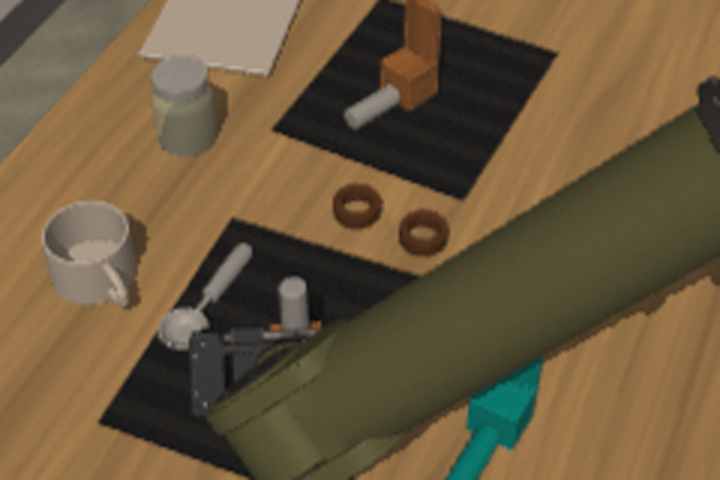

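Call:
play_rows(
  steps=[
    [[0.0015, 0, 0.0015, 0, 0, 0, 0.04], [0.0015, 0, 0.0015, 0, 0, 0, 0.04], [0.0015, 0, 0.0015, 0, 0, 0, 0.04], [0, 0, 0, 0, 0, 0, 0.04], [0, 0, 0, 0, 0, 0, 0.04]],
  ],
)

```text
time_s: 10.65
tool_pos: [0.5066, 0.2208, 0.0219]
tool_rot: [-179.6, 45.0, 117.4]
force: [-5.9, 0.2, 9.8]
grip_width: 0.0502
grasp_force: 40.0
```

Call:
play_rows(
  steps=[
    [[0, 0, 0, 0, 0, 0, 0.087], [0, 0, 0, 0, 0, 0, 0.087], [0, 0, 0, 0, 0, 0, 0.087], [0, 0, 0, 0, 0, 0, 0.087], [0, 0, -0.01, 0, 0, 0, 0.087], [0, 0, -0.03, 0, 0, 0, 0.087], [0, 0, -0.04, 0, 0, 0, 0.087], [0, 0, -0.04, 0, 0, 0, 0.087], [-0.03, 0, -0.03, 0, 0, 0, 0.087], [-0.03, 0, -0.03, 0, 0, 0, 0.087], [-0.03, 0, -0.03, 0, 0, 0, 0.087], [0, 0, 0, 0, 0, 0, 0.087]],
  ],
)

```text
time_s: 11.85
tool_pos: [0.4703, 0.2991, 0.2377]
tool_rot: [179.7, 44.7, 117.1]
force: [0.6, 0.0, -0.7]
grip_width: 0.0869
grasp_force: 0.0
```

```bash
python3 - <<'E'
from h import *
goal([.50,.10,.27],toolR(Q2[2],0,0,-1))
goal([.50,.10,.27],toolR(Q2[2],0,0,1))
print(get_obs()["qpos"].round(1))
E
```

```text
t 11.8 pos [0.4703 0.2991 0.2377] rot [179.7  44.7 117.1] w 0.0869
 turn first rad [0.356 0.723 0.855]  then shift mm [-168.9  109.6  -32.3]  | shift first mm [-158.4  -64.9  110.8] world [  29.7 -199.1   32.3]
t 11.8 pos [0.4703 0.2991 0.2377] rot [179.7  44.7 117.1] w 0.0869
 turn first rad [-0.862  0.424 -2.102]  then shift mm [ 168.9 -109.6  -32.3]  | shift first mm [-158.4  -64.9  110.8] world [  29.7 -199.1   32.3]
[-92.2  23.9  42.6  93.4  24.8  87.6 -27.6]
```

Call:
play_rows(
  steps=[
    [[0, 0, 0, 0, 0.131, 0, 0.087], [0, 0, 0, 0, 0.131, 0, 0.087], [0, 0, 0, 0, 0.131, 0, 0.087], [0, 0, 0, 0, 0.131, 0, 0.087], [0, 0, 0, 0, 0.131, 0, 0.087], [0, 0, 0, 0, 0.131, 0, 0.087], [0, 0, 0, 0, 0, 0, 0.087]],
  ],
)

```text
time_s: 12.55
tool_pos: [0.4711, 0.2921, 0.233]
tool_rot: [-179.8, -0.1, 116.7]
force: [0.5, -2.2, 0.0]
grip_width: 0.087
grasp_force: 0.0
```

```bash
python3 - <<'E'
from h import *
goal([.53,-.16,.29],toolR(Q2[2],0,0,-1))
C={n:cam(n) for n in("top","side")}
v=[]
for n in C:
    m=near(n,["shaft1_tip","stand1","foot1_mid"],C[n],np.array([.50,.24]),.03)
    if m is not None:
        q,e=fit([(C[n],m)],Q1,90); print(n,m.sum(),np.round(q[:2],4),np.degrees(q[2]).round(1),round(e,3))
E
```

```text
t 12.6 pos [0.4711 0.2921 0.233 ] rot [-1.798e+02 -1.000e-01  1.167e+02] w 0.087
 turn first rad [-0.004 -0.001  0.894]  then shift mm [-387.   241.1  -57. ]  | shift first mm [-430.2 -150.8  -57.6] world [  58.9 -452.1   57. ]
top 809 [0.5133 0.2091] -61.9 0.091
side 911 [0.5128 0.2079] -62.4 0.08
```

Call:
play_rows(
  steps=[
    [[-0.036, -0.0125, -0.005, 0, 0, 0, 0.087], [-0.036, -0.0125, -0.005, 0, 0, 0, 0.087], [-0.036, -0.0125, -0.005, 0, 0, 0, 0.087], [-0.036, -0.0125, -0.005, 0, 0, 0, 0.087], [-0.036, -0.0125, -0.005, 0, 0, 0, 0.087], [-0.036, -0.0125, -0.005, 0, 0, 0, 0.087], [-0.036, -0.0125, -0.005, 0, 0, 0, 0.087], [-0.036, -0.0125, -0.005, 0, 0, 0, 0.087], [-0.036, -0.0125, -0.005, 0, 0, 0, 0.087], [-0.036, -0.0125, -0.005, 0, 0, 0, 0.087], [-0.036, -0.0125, -0.005, 0, 0, 0, 0.087], [-0.036, -0.0125, -0.005, 0, 0, 0, 0.087]],
  ],
)

```text
time_s: 14.15
tool_pos: [0.5338, -0.1554, 0.2921]
tool_rot: [-179.7, -0.1, 117.5]
force: [0.7, -0.6, -0.2]
grip_width: 0.0867
grasp_force: 0.0
```

Call:
play_rows(
  steps=[
    [[0, 0, 0, 0, 0, 0.128, 0.087], [0, 0, 0, 0, 0, 0.128, 0.087], [0, 0, 0, 0, 0, 0.128, 0.087], [0, 0, 0, 0, 0, 0.128, 0.087], [0, 0, 0, 0, 0, 0.128, 0.087], [0, 0, 0, 0, 0, 0.128, 0.087], [0, 0, 0, 0, 0, 0.128, 0.087], [0, 0, 0, 0, 0, 0, 0.087]],
  ],
)

```text
time_s: 14.95
tool_pos: [0.5336, -0.1543, 0.2917]
tool_rot: [-179.7, 0.2, 66.0]
force: [-0.1, -0.4, -0.0]
grip_width: 0.0869
grasp_force: 0.0
```

Call:
play_rows(
  steps=[
    [[0, 0, 0, 0, 0.131, 0, 0.087], [0, 0, 0, 0, 0.131, 0, 0.087], [0, 0, 0, 0, 0.131, 0, 0.087], [0, 0, 0, 0, 0.131, 0, 0.087], [0, 0, 0, 0, 0.131, 0, 0.087], [0, 0, 0, 0, 0.131, 0, 0.087], [0, 0, 0, 0, 0, 0, 0.087], [0, 0, 0, 0, 0, 0, 0.087]],
  ],
)

```text
time_s: 15.75
tool_pos: [0.5333, -0.1556, 0.2911]
tool_rot: [-179.6, -44.7, 65.7]
force: [0.6, 0.5, -0.7]
grip_width: 0.0869
grasp_force: 0.0
```

```bash
python3 - <<'E'
from h import *
goal([.53,-.16,.29],toolR(Q2[2],0,-45,-1));print(get_obs()["qpos"].round(1))
E
```

```text
t 15.8 pos [ 0.5333 -0.1556  0.2911] rot [-179.6  -44.7   65.7] w 0.0869
 turn first rad [-0.009  0.005  0.002]  then shift mm [-4.5 -1.2 -3. ]  | shift first mm [-4.6 -1.2 -2.9] world [-3.3 -4.4 -1.1]
[-11.7  18.8  62.6  97.9 -55.   98.6  33. ]
```

Call:
play_rows(
  steps=[
    [[0, 0, 0, 0, -0.143, 0, 0.087], [0, 0, 0, 0, -0.143, 0, 0.087], [0, 0, 0, 0, -0.143, 0, 0.087], [0, 0, 0, 0, -0.143, 0, 0.087], [0, 0, 0, 0, -0.143, 0, 0.087], [0, 0, 0, 0, -0.143, 0, 0.087], [0, 0, 0, 0, -0.143, 0, 0.087], [0, 0, 0, 0, -0.143, 0, 0.087], [0, 0, 0, 0, -0.143, 0, 0.087], [0, 0, 0, 0, -0.143, 0, 0.087], [0, 0, 0, 0, -0.143, 0, 0.087], [0, 0, 0, 0, 0, 0, 0.087]],
  ],
)

```text
time_s: 16.95
tool_pos: [0.5373, -0.146, 0.2889]
tool_rot: [-179.4, 45.5, 67.4]
force: [0.6, 2.1, -0.7]
grip_width: 0.0867
grasp_force: 0.0
```

Call:
play_rows(
  steps=[
    [[0, 0, 0, 0, 0, 0, 0.087]],
  ],
)

```text
time_s: 17.05
tool_pos: [0.5349, -0.1528, 0.2926]
tool_rot: [-179.8, 45.2, 66.5]
force: [0.5, -0.9, -0.0]
grip_width: 0.0873
grasp_force: 0.0
```

```bash
python3 - <<'E'
from h import *
goal(*standgoal(Q2,0,.11,flip=-1));print(get_obs()["qpos"].round(1))
E
```

```text
t 17.1 pos [ 0.5349 -0.1528  0.2926] rot [-179.8   45.2   66.5] w 0.0873
 turn first rad [0.008 0.003 0.012]  then shift mm [164.4  45.7 114.6]  | shift first mm [164.2  46.7 114.4] world [  56.2   13.1 -197.3]
[-56.8  31.9  66.   88.5  14.4  90.5 -16.2]
```

Call:
play_rows(
  steps=[
    [[0.0274, 0.0078, 0.019, 0, 0, 0, 0.087], [0.0274, 0.0078, 0.019, 0, 0, 0, 0.087], [0.0274, 0.0078, 0.019, 0, 0, 0, 0.087], [0.0274, 0.0078, 0.019, 0, 0, 0, 0.087], [0.0274, 0.0078, 0.019, 0, 0, 0, 0.087], [0.0274, 0.0078, 0.019, 0, 0, 0, 0.087], [0, 0, 0, 0.008, 0.003, 0.012, 0.087], [0, 0, 0, 0, 0, 0, 0.087], [0, 0, 0, 0, 0, 0, 0.087]],
  ],
)

```text
time_s: 17.95
tool_pos: [0.5904, -0.1433, 0.0982]
tool_rot: [179.8, 44.9, 64.9]
force: [-0.1, -0.1, -0.0]
grip_width: 0.0866
grasp_force: 0.0
```

```bash
python3 - <<'E'
from h import *
goal(*standgoal(Q2,0,0,flip=-1));print(get_obs()["qpos"].round(1))
c=cam("side"); save(c,"s3.png",(260,100,460,240),3)
E
```

```text
t 17.9 pos [ 0.5904 -0.1433  0.0982] rot [179.8  44.9  64.9] w 0.0866
 turn first rad [-0.003 -0.001 -0.007]  then shift mm [  4.6  -0.9 109.4]  | shift first mm [  4.4  -0.6 109.5] world [-31.6 -67.1 -80.6]
[-46.6  48.4  55.4  88.3   3.4  78.1 -22.2]
```

View pics/s3.png

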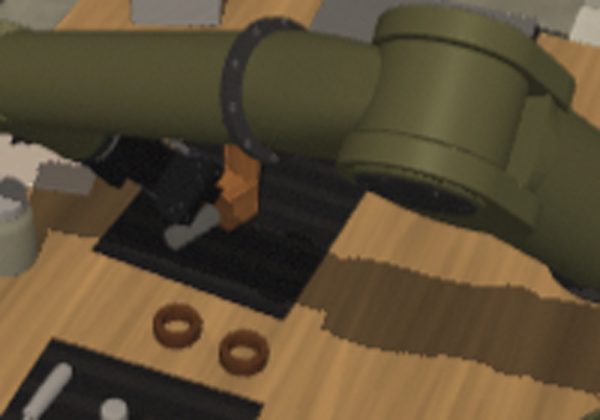

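```bash
python3 - <<'E'
from h import *
a=cam("top")["frame"][60:400,250:640,::-1];b=cam("side")["frame"][60:400,220:620,::-1]
cv2.imwrite("pics/tw.png",np.hstack([a,b]))
E
```

```text
(no output)
```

View pics/tw.png

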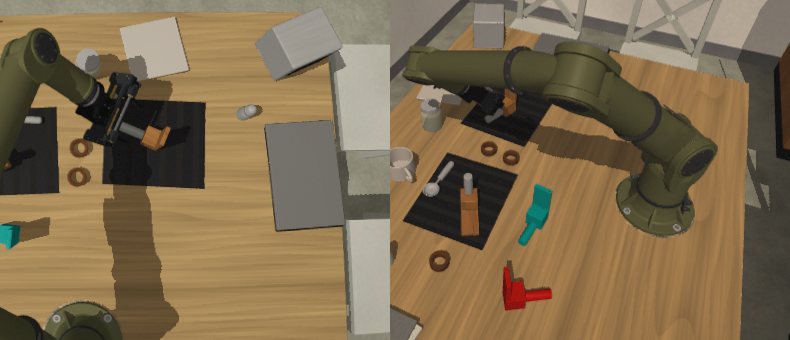

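Top-left half: the forearm comes in high from the left, with the gripper open over stand 2 (155,135) and the rings at (80,148) and (78,177) clear. Stand 1 stands upright in the right half at (468,205).

Call:
play_rows(
  steps=[
    [[0.0045, -0.001, 0, 0, 0, -0.005, 0.087], [0, 0, 0.022, 0, 0, 0, 0.087], [0, 0, 0.022, 0, 0, 0, 0.087], [0, 0, 0.022, 0, 0, 0, 0.087], [0, 0, 0.022, 0, 0, 0, 0.087], [0, 0, 0.021, 0, 0, 0, 0.087], [0, 0, 0, 0, 0, 0, 0.087], [0, 0, 0, 0, 0, 0, 0.087]],
  ],
)

```text
time_s: 18.9
tool_pos: [0.5576, -0.2085, 0.0147]
tool_rot: [-179.6, 45.1, 65.7]
force: [0.2, -0.0, -0.4]
grip_width: 0.0869
grasp_force: 0.0
```

Call:
play_rows(
  steps=[
    [[0, 0, 0, 0, 0, 0, 0.04], [0, 0, 0, 0, 0, 0, 0.04], [0, 0, 0, 0, 0, 0, 0.04], [0, 0, 0, 0, 0, 0, 0.04], [0, 0, 0, 0, 0, 0, 0.04], [0, 0, 0, 0, 0, 0, 0.04], [0, 0, 0, 0, 0, 0, 0.04]],
  ],
  force=40,
)

```text
time_s: 19.6
tool_pos: [0.5577, -0.2089, 0.0146]
tool_rot: [-179.6, 45.1, 65.6]
force: [0.4, 0.1, -0.0]
grip_width: 0.0501
grasp_force: 39.9
```

```bash
python3 - <<'E'
from h import *
goal(*standgoal(Q2,0,0,flip=-1));print(get_obs()["qpos"].round(1))
E
```

```text
t 19.6 pos [ 0.5577 -0.2089  0.0146] rot [-179.6   45.1   65.6] w 0.0501
 turn first rad [-0.005  0.001  0.002]  then shift mm [-2.7  1.7 -1.5]  | shift first mm [-2.8  1.7 -1.5] world [ 1.2 -1.5  3. ]
[-42.7  51.8  53.5  95.8   2.5  66.4 -21.8]
```

Call:
play_rows(
  steps=[
    [[-0.003, 0, -0.003, 0, 0, 0, 0.04], [0.0015, 0, -0.0065, 0, 0, 0, 0.04], [0.0035, 0, -0.0065, 0, 0, 0, 0.04], [0.0035, 0, -0.0065, 0, 0, 0, 0.04], [-0.0019, 0, 0, 0, 0.0873, 0, 0.04], [-0.0019, 0, 0, 0, 0.0873, 0, 0.04], [-0.0019, 0, 0, 0, 0.0873, 0, 0.04], [-0.0019, 0, 0, 0, 0.0873, 0, 0.04], [-0.0019, 0, 0, 0, 0.0873, 0, 0.04], [-0.0019, 0, 0, 0, 0.0873, 0, 0.04]],
  ],
)

```text
time_s: 20.6
tool_pos: [0.562, -0.199, 0.0331]
tool_rot: [-179.7, 14.9, 65.5]
force: [-0.1, -0.3, -3.3]
grip_width: 0.0498
grasp_force: 39.9
```

Call:
play_rows(
  steps=[
    [[-0.0019, 0, 0, 0, 0.0873, 0, 0.04], [-0.0019, 0, 0, 0, 0.0873, 0, 0.04], [-0.0019, 0, 0, 0, 0.0873, 0, 0.04], [-0.0019, 0, 0, 0, 0.0873, 0, 0.04], [-0.0019, 0, 0, 0, 0.0873, 0, 0.04], [-0.0019, 0, 0, 0, 0.0873, 0, 0.04]],
  ],
)

```text
time_s: 21.2
tool_pos: [0.5569, -0.21, 0.0336]
tool_rot: [-179.7, -15.1, 65.4]
force: [-0.1, 0.2, -3.7]
grip_width: 0.0497
grasp_force: 39.9
```

Call:
play_rows(
  steps=[
    [[-0.0019, 0, 0, 0, 0.0873, 0, 0.04], [-0.0019, 0, 0, 0, 0.0873, 0, 0.04], [-0.0019, 0, 0, 0, 0.0873, 0, 0.04], [-0.0019, 0, 0, 0, 0.0873, 0, 0.04], [-0.0019, 0, 0, 0, 0.0873, 0, 0.04], [-0.0019, 0, 0, 0, 0.0873, 0, 0.04], [0, 0, 0, 0, 0, 0, 0.04], [0, 0, 0, 0, 0, 0, 0.04]],
  ],
)

```text
time_s: 22.0
tool_pos: [0.5523, -0.2193, 0.0271]
tool_rot: [-179.5, -44.8, 65.0]
force: [-0.0, 0.6, -2.8]
grip_width: 0.0498
grasp_force: 40.0
```

```bash
python3 - <<'E'
from h import *
q=[Q2[0]+.008,Q2[1]+.018,Q2[2]]
goal(*standgoal(q,90,0,flip=-1));print(get_obs()["qpos"].round(1))
c=cam("top")["frame"][100:300,280:480,::-1];b=cam("side")["frame"][80:280,240:440,::-1]
cv2.imwrite("pics/tip2.png",cv2.resize(np.hstack([c,b]),None,fx=2,fy=2,interpolation=cv2.INTER_CUBIC))
E
```

```text
t 22.0 pos [ 0.5523 -0.2193  0.0271] rot [-179.5  -44.8   65. ] w 0.0498
 turn first rad [-0.003  0.003 -0.007]  then shift mm [-5.8  2.1  4.9]  | shift first mm [-5.7  2.2  4.9] world [ 1.7 -1.5 -7.5]
[ 20.5  37.2  29.2  99.8 -58.4  81.1  51.1]
```

View pics/tip2.png

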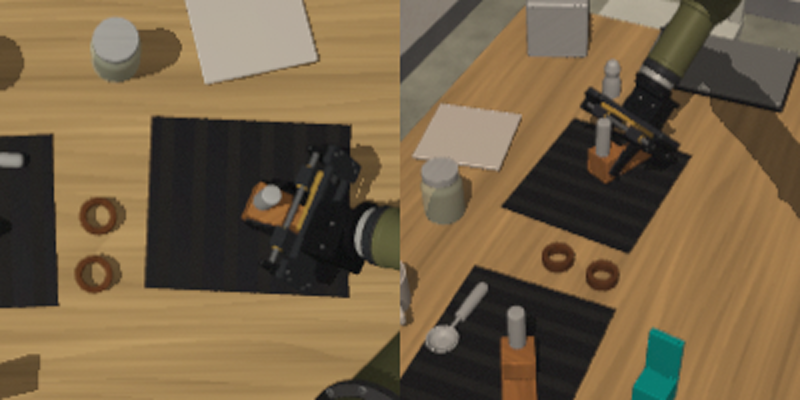

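Call:
play_rows(
  steps=[
    [[-0.0015, 0, 0.0015, 0, 0, 0, 0.04], [-0.0015, 0, 0.0015, 0, 0, 0, 0.04], [-0.0015, 0, 0.0015, 0, 0, 0, 0.04], [-0.0008, 0, 0.0008, 0, 0, 0, 0.04], [0, 0, 0, 0, 0, 0, 0.04]],
  ],
)

```text
time_s: 22.6
tool_pos: [0.5531, -0.2182, 0.0211]
tool_rot: [-179.6, -45.0, 65.1]
force: [0.5, 1.9, 0.9]
grip_width: 0.0494
grasp_force: 40.0
```

Call:
play_rows(
  steps=[
    [[-0.0007, 0, 0.0007, 0, 0, 0, 0.04], [0, 0, 0, 0, 0, 0, 0.04], [0, 0, 0, 0, 0, 0, 0.087], [0, 0, 0, 0, 0, 0, 0.087], [0, 0, 0, 0, 0, 0, 0.087], [0, 0, 0, 0, 0, 0, 0.087], [0, 0, 0, 0, 0, 0, 0.087], [0, 0, -0.01, 0, 0, 0, 0.087], [0, 0, -0.03, 0, 0, 0, 0.087], [0, 0, -0.04, 0, 0, 0, 0.087], [0, 0, -0.04, 0, 0, 0, 0.087]],
  ],
)

```text
time_s: 23.7
tool_pos: [0.5171, -0.2969, 0.1055]
tool_rot: [-179.6, -44.9, 65.1]
force: [0.1, -0.8, -0.1]
grip_width: 0.0871
grasp_force: 0.0
```

Call:
play_rows(
  steps=[
    [[0.03, 0, -0.03, 0, 0, 0, 0.087], [0.03, 0, -0.03, 0, 0, 0, 0.087], [0.03, 0, -0.03, 0, 0, 0, 0.087], [0, 0, 0, 0, -0.131, 0, 0.087], [0, 0, 0, 0, -0.131, 0, 0.087], [0, 0, 0, 0, -0.131, 0, 0.087], [0, 0, 0, 0, -0.131, 0, 0.087], [0, 0, 0, 0, -0.131, 0, 0.087], [0, 0, 0, 0, -0.131, 0, 0.087], [0, 0, 0, 0, 0, 0, 0.087]],
  ],
)

```text
time_s: 24.7
tool_pos: [0.5219, -0.2904, 0.2322]
tool_rot: [-179.8, -0.0, 66.0]
force: [0.3, 0.6, -0.1]
grip_width: 0.0869
grasp_force: 0.0
```

```bash
cat >> h.py <<'E'
def down(yaw): return Ro.from_euler("xyz",[180,0,yaw],degrees=True).as_matrix()
def ringfit(c,m,z0,R=.027,H=.02):
    o=np.argwhere(m);x0=onz(c,o[:,::-1].mean(0),z0+.01)[0,:2]
    S=4;T=cv2.resize(m.astype(np.uint8),None,fx=S,fy=S,interpolation=cv2.INTER_NEAREST)
    f2,_=cv2.findContours(T,cv2.RETR_EXTERNAL,cv2.CHAIN_APPROX_NONE);cv2.drawContours(T,f2,-1,1,-1)
    a=np.linspace(0,2*np.pi,40);P=np.array([[R*np.cos(t),R*np.sin(t),z] for t in a for z in(z0,z0+H)])
    def f(q):
        k=mask(c,[P+[q[0],q[1],0]],S);return 1-(k&T).sum()/(k|T).sum()
    r=minimize(f,x0,method="Nelder-Mead",options=dict(initial_simplex=[x0,x0+[.008,0],x0+[0,.008]],xatol=2e-4));return r.x,r.fun
def rings(n,c):
    for r in silhouettes(n,"ring1"):
        if r["p"]>.3 and r["pixels"].sum()>60:
            q,e=ringfit(c,r["pixels"],0);print(n,"ring p",round(r["p"],2),np.round(q,4),"err",round(e,2))
E
python3 - <<'E'
from h import *
C={n:cam(n) for n in("top","side")}
for nm,xy,q0 in(("S1",[.49,.245],Q1),("S2",[.535,-.24],[.56,-.2075,Q2[2]])):
  for n in C:
    m=near(n,["shaft1_tip","stand1","foot1_mid"],C[n],np.array(xy),.03)
    if m is not None:
        q,e=fit([(C[n],m)],q0,90); d=np.array([np.cos(q[2]),np.sin(q[2])])
        print(nm,n,m.sum(),"corner",np.round(q[:2],4),np.degrees(q[2]).round(1),"err",round(e,3),"shaft",np.round(q[:2]-.013*d,4),"footend",np.round(q[:2]-.13*d,3))
for n in C: rings(n,C[n])
o=get_obs();goal([.50,.01,.2],down(90));print(o["qpos"].round(1))
E
```

```text
S1 top 874 corner [0.5126 0.2096] -62.2 err 0.047 shaft [0.5065 0.2211] footend [0.452 0.325]
S1 side 938 corner [0.5115 0.2067] -63.2 err 0.064 shaft [0.5056 0.2183] footend [0.453 0.323]
S2 top 719 corner [ 0.558  -0.2075] 65.8 err 0.209 shaft [ 0.5527 -0.2194] footend [ 0.505 -0.326]
S2 side 511 corner [ 0.5551 -0.207 ] 66.9 err 0.122 shaft [ 0.55  -0.219] footend [ 0.504 -0.327]
top ring p 0.68 [0.491  0.4331] err 0.06
top ring p 0.64 [0.5416 0.0043] err 0.12
top ring p 0.47 [0.4565 0.0112] err 0.1
side ring p 0.71 [0.456  0.0106] err 0.09
side ring p 0.68 [0.4911 0.4304] err 0.09
side ring p 0.65 [0.7624 0.2118] err 0.7
side ring p 0.48 [0.5384 0.0028] err 0.08
t 25.5 pos [ 0.5185 -0.2962  0.2315] rot [-1.797e+02  1.000e-01  6.540e+01] w 0.0871
 turn first rad [-0.005  0.    -0.43 ]  then shift mm [306.2 -18.5  31.5]  | shift first mm [ 270.6 -144.3   31.9] world [-18.5 306.2 -31.5]
[-6.1 13.7 39.5 91.3 -8.7 78.4  9.7]
```

```bash
python3 - <<'E'
from h import *
goal([.4565,.011,.12],down(30))
E
```

```text
t 25.5 pos [ 0.5185 -0.2962  0.2315] rot [-1.797e+02  1.000e-01  6.540e+01] w 0.0871
 turn first rad [-0.004  0.003  0.617]  then shift mm [  99.9 -297.   111.5]  | shift first mm [ 253.5 -183.8  112.1] world [ -62.   307.2 -111.5]
```

Call:
play_rows(
  steps=[
    [[0, 0, 0, -0.004, 0.003, 0.123, 0.087], [0, 0, 0, 0, 0, 0.123, 0.087], [0, 0, 0, 0, 0, 0.123, 0.087], [0, 0, 0, 0, 0, 0.123, 0.087], [0, 0, 0, 0, 0, 0.123, 0.087], [0.02, -0.06, 0, 0, 0, 0, 0.087]],
  ],
)

```text
out of range
```

Call:
play_rows(
  steps=[
    [[0, 0, 0, -0.004, 0.003, 0.123, 0.087], [0, 0, 0, 0, 0, 0.123, 0.087], [0, 0, 0, 0, 0, 0.123, 0.087], [0, 0, 0, 0, 0, 0.123, 0.087], [0, 0, 0, 0, 0, 0.123, 0.087], [0.012, -0.037, 0, 0, 0, 0, 0.087], [0.012, -0.037, 0, 0, 0, 0, 0.087], [0.012, -0.037, 0, 0, 0, 0, 0.087], [0.012, -0.037, 0, 0, 0, 0, 0.087], [0.012, -0.037, 0, 0, 0, 0, 0.087], [0.012, -0.037, 0, 0, 0, 0, 0.087]],
  ],
)

```text
time_s: 26.6
tool_pos: [0.4689, -0.0665, 0.2322]
tool_rot: [-179.9, -0.1, 30.1]
force: [0.2, 0.5, 0.4]
grip_width: 0.0867
grasp_force: 0.0
```

Call:
play_rows(
  steps=[
    [[0.013, -0.037, 0.03, 0, 0, 0, 0.087], [0.014, -0.037, 0.03, 0, 0, 0, 0.087], [0, 0, 0.03, 0, 0, 0, 0.087], [0, 0, 0.02, 0, 0, 0, 0.087], [0, 0, 0, 0, 0, 0, 0.087], [0, 0, 0, 0, 0, 0, 0.087]],
  ],
)

```text
time_s: 27.2
tool_pos: [0.4558, 0.0095, 0.1225]
tool_rot: [-179.9, -0.0, 30.1]
force: [0.4, -0.0, 0.1]
grip_width: 0.0871
grasp_force: 0.0
```

```bash
python3 - <<'E'
from h import *
goal([.4565,.011,.008],down(30))
c=cam("wrist");save(c,"w2.png");rings("wrist",c);c=cam("top");rings("top",c);c=cam("side");rings("side",c)
E
```

```text
t 27.2 pos [0.4558 0.0095 0.1225] rot [-179.9   -0.    30.1] w 0.0871
 turn first rad [-0.001 -0.001  0.002]  then shift mm [  1.4  -0.9 114.5]  | shift first mm [  1.3  -0.8 114.5] world [   0.7    1.5 -114.5]
wrist ring p 0.94 [0.4565 0.0099] err 0.05
wrist ring p 0.92 [0.5378 0.0034] err 0.06
wrist ring p 0.47 [ 0.5521 -0.2324] err 0.19
top ring p 0.58 [0.4908 0.4331] err 0.13
side ring p 0.81 [0.4913 0.4305] err 0.06
side ring p 0.65 [0.4668 0.2964] err 0.67
side ring p 0.6 [0.4549 0.0088] err 0.14
side ring p 0.5 [5.387e-01 5.000e-04] err 0.08
side ring p 0.32 [0.4316 0.3262] err 0.94
```

View pics/w2.png

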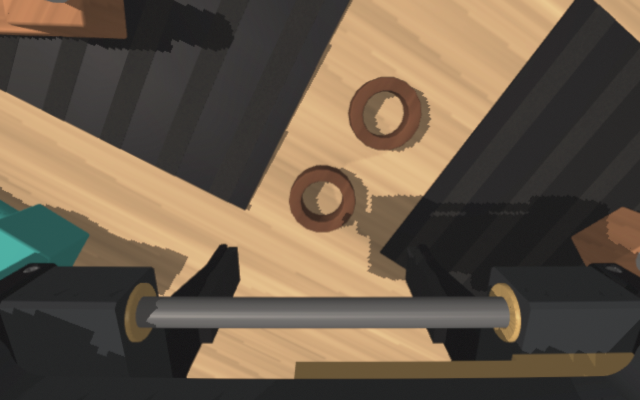

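Call:
play_rows(
  steps=[
    [[0.001, -0.001, 0.03, 0, 0, 0, 0.087], [0, 0, 0.03, 0, 0, 0, 0.087], [0, 0, 0.03, 0, 0, 0, 0.087], [0, 0, 0.015, 0, 0, 0, 0.087], [0, 0, 0.0095, 0, 0, 0, 0.087], [0, 0, 0, 0, 0, 0, 0.087], [0, 0, 0, 0, 0, 0, 0.045], [0, 0, 0, 0, 0, 0, 0.045], [0, 0, 0, 0, 0, 0, 0.045], [0, 0, 0, 0, 0, 0, 0.045], [0, 0, 0, 0, 0, 0, 0.045], [0, 0, 0, 0, 0, 0, 0.045]],
  ],
  force=20,
)

```text
time_s: 28.7
tool_pos: [0.4562, 0.0113, 0.0079]
tool_rot: [-179.9, -0.1, 30.1]
force: [-0.9, 0.4, 2.1]
grip_width: 0.0537
grasp_force: 20.0
```

Call:
play_rows(
  steps=[
    [[0, 0, 0, 0, 0, 0, 0.045], [0, 0, -0.02, 0, 0, 0, 0.045], [0, 0, -0.03, 0, 0, 0, 0.045], [0, 0, -0.03, 0, 0, 0, 0.045], [0, 0, -0.03, 0, 0, 0, 0.045], [0, 0, -0.03, 0, 0, 0, 0.045], [0, 0, -0.03, 0, 0, 0, 0.045], [0, 0, 0, 0, 0, 0, 0.045]],
  ],
)

```text
time_s: 29.5
tool_pos: [0.4586, 0.0112, 0.1814]
tool_rot: [180.0, -0.5, 30.1]
force: [-0.1, 0.1, -0.6]
grip_width: 0.0535
grasp_force: 20.0
```

```bash
python3 - <<'E'
from h import *
goal([.506,.2197,.17],down(30))
E
```

```text
t 29.5 pos [0.4586 0.0112 0.1814] rot [180.   -0.5  30.1] w 0.0535
 turn first rad [ 0.    -0.008  0.002]  then shift mm [ 145.3 -156.8   11.4]  | shift first mm [ 145.6 -156.5   12.5] world [ 47.4 208.5 -11.4]
```

Call:
play_rows(
  steps=[
    [[0.0242, -0.0261, 0.001, 0, 0, 0, 0.045], [0.0242, -0.0261, 0.001, 0, 0, 0, 0.045], [0.0242, -0.0261, 0.001, 0, 0, 0, 0.045], [0.0242, -0.0261, 0.001, 0, 0, 0, 0.045], [0.0242, -0.0261, 0.001, 0, 0, 0, 0.045], [0.0242, -0.0261, 0.001, 0, 0, 0, 0.045], [0, 0, 0, 0, 0, 0, 0.045], [0, 0, 0, 0, 0, 0, 0.045]],
  ],
)

```text
time_s: 30.3
tool_pos: [0.5021, 0.2195, 0.1703]
tool_rot: [-180.0, 0.1, 30.2]
force: [0.4, 0.3, -1.0]
grip_width: 0.0535
grasp_force: 20.0
```

```bash
python3 - <<'E'
from h import *
goal([.506,.2197,.14],down(30))
c=cam("side");save(c,"s5.png",(220,130,380,250),5)
o=get_obs();z=o["tool_pos"][2]-.008
for r in silhouettes("side","ring1"):
    q,e=ringfit(c,r["pixels"],z);print(round(r["p"],2),r["extent"],np.round(q,4),round(e,2))
m=near("side",["shaft1_tip","stand1","foot1_mid"],c,np.array([.49,.245]),.03,.1)
if m is not None: q,e=fit([(c,m)],[.5125,.209,Q1[2]],90);print(q,e,q[:2]-.013*np.array([np.cos(q[2]),np.sin(q[2])]))
E
```

```text
t 30.3 pos [0.5021 0.2195 0.1703] rot [-1.80e+02  1.00e-01  3.02e+01] w 0.0535
 turn first rad [-0.001  0.002  0.004]  then shift mm [ 3.5  1.8 30.3]  | shift first mm [ 3.5  1.8 30.3] world [  3.9   0.2 -30.3]
0.73 [257.3, 312.3, 282.8, 331.1] [0.4376 0.498 ] 0.42
0.55 [310.9, 200.1, 326.7, 213.7] [0.4774 0.1385] 0.37
[ 0.51251043  0.2071934  -1.09640647] 0.07260436878012144 [0.50657208 0.21875784]
```

View pics/s5.png

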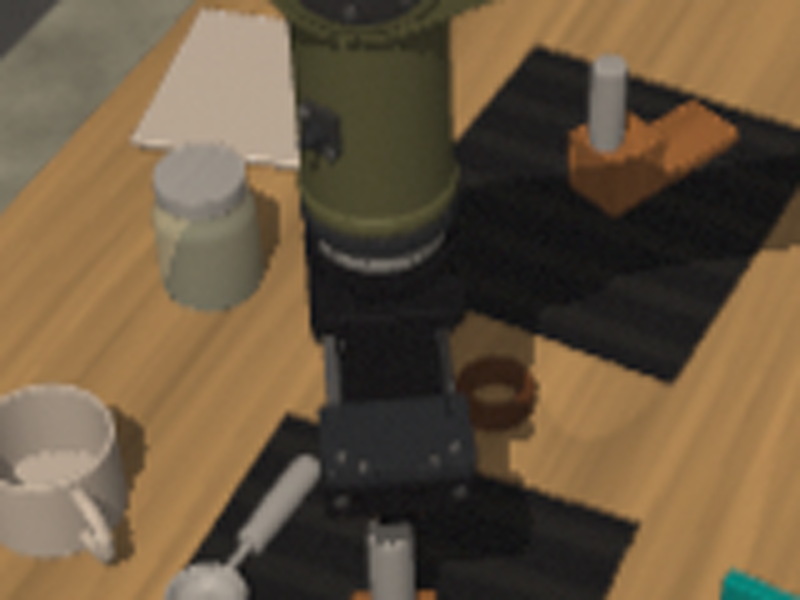

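Call:
play_rows(
  steps=[
    [[0.004, 0.002, 0, -0.001, 0.002, 0.004, 0.045], [0, 0, 0.02, 0, 0, 0, 0.045], [0, 0, 0.015, 0, 0, 0, 0.045], [0, 0, 0.005, 0, 0, 0, 0.045], [0, 0, 0.005, 0, 0, 0, 0.045], [0, 0, 0.005, 0, 0, 0, 0.045], [0, 0, 0, 0, 0, 0, 0.045]],
  ],
)

```text
time_s: 31.25
tool_pos: [0.5072, 0.2195, 0.1214]
tool_rot: [-180.0, -0.1, 29.9]
force: [0.2, -0.3, -1.1]
grip_width: 0.0535
grasp_force: 20.0
```

Call:
play_rows(
  steps=[
    [[0, 0, 0.01, 0, 0, 0, 0.045], [0, 0, 0.01, 0, 0, 0, 0.045], [0, 0, 0.01, 0, 0, 0, 0.045], [0, 0, 0.01, 0, 0, 0, 0.045], [0, 0, 0.01, 0, 0, 0, 0.045], [0, 0, 0.004, 0, 0, 0, 0.045], [0, 0, 0, 0, 0, 0, 0.045], [0, 0, 0, 0, 0, 0, 0.045]],
  ],
)

```text
time_s: 32.05
tool_pos: [0.5078, 0.2198, 0.068]
tool_rot: [-180.0, -0.2, 29.9]
force: [0.3, 0.2, -1.1]
grip_width: 0.0536
grasp_force: 20.0
```

Call:
play_rows(
  steps=[
    [[0, 0, 0.005, 0, 0, 0, 0.045], [0, 0, 0, 0, 0, 0, 0.045], [0, 0, 0, 0, 0, 0, 0.087], [0, 0, 0, 0, 0, 0, 0.087], [0, 0, 0, 0, 0, 0, 0.087], [0, 0, 0, 0, 0, 0, 0.087], [0, 0, 0, 0, 0, 0, 0.087], [0, 0, -0.02, 0, 0, 0, 0.087], [0, 0, -0.03, 0, 0, 0, 0.087], [0, 0, -0.03, 0, 0, 0, 0.087], [0, 0, -0.03, 0, 0, 0, 0.087], [0, 0, 0, 0, 0, 0, 0.087]],
  ],
)

```text
time_s: 33.25
tool_pos: [0.5101, 0.2207, 0.1776]
tool_rot: [-180.0, -0.6, 29.9]
force: [-0.3, -0.1, 0.8]
grip_width: 0.087
grasp_force: 0.0
```

```bash
python3 - <<'E'
from h import *
goal([.539,.003,.13],down(30))
for n in("top","side","wrist"):rings(n,cam(n))
E
```

```text
t 33.2 pos [0.5101 0.2207 0.1776] rot [-180.    -0.6   29.9] w 0.087
 turn first rad [-0.001 -0.011 -0.002]  then shift mm [-83.8 203.   47.6]  | shift first mm [-84.  203.2  46.6] world [  28.9 -217.7  -47.6]
top ring p 0.68 [0.5102 0.2303] err 0.61
top ring p 0.63 [0.541  0.0032] err 0.16
side ring p 0.85 [0.4911 0.4319] err 0.11
side ring p 0.57 [0.539  0.0012] err 0.15
side ring p 0.45 [0.5249 0.1826] err 0.43
wrist ring p 0.69 [0.4986 0.2131] err 0.6
wrist ring p 0.63 [0.5392 0.0045] err 0.51
wrist ring p 0.58 [0.4908 0.4301] err 0.05
```

Call:
play_rows(
  steps=[
    [[-0.014, 0.0338, 0, 0, -0.01, 0, 0.087], [-0.014, 0.0338, 0, 0, 0, 0, 0.087], [-0.014, 0.0338, 0, 0, 0, 0, 0.087], [-0.014, 0.0338, 0, 0, 0, 0, 0.087], [-0.014, 0.0338, 0, 0, 0, 0, 0.087], [-0.014, 0.0338, 0, 0, 0, 0, 0.087], [0, 0, 0.025, 0, 0, 0, 0.087], [0, 0, 0.025, 0, 0, 0, 0.087], [0, 0, 0, 0, 0, 0, 0.087], [0, 0, 0, 0, 0, 0, 0.087]],
  ],
)

```text
time_s: 34.55
tool_pos: [0.5347, 0.0018, 0.1227]
tool_rot: [-180.0, 0.5, 29.9]
force: [0.6, -0.0, -0.4]
grip_width: 0.087
grasp_force: 0.0
```

```bash
python3 - <<'E'
from h import *
rings("wrist",cam("wrist"));rings("side",cam("side"))
goal([.539,.003,.008],down(30))
E
```

```text
wrist ring p 0.9 [0.5386 0.0031] err 0.04
wrist ring p 0.76 [0.4892 0.253 ] err 0.24
side ring p 0.73 [0.5384 0.0011] err 0.09
side ring p 0.6 [0.5286 0.183 ] err 0.4
side ring p 0.51 [0.4906 0.4309] err 0.07
t 34.8 pos [0.5362 0.002  0.1245] rot [180.    0.3  29.9] w 0.0868
 turn first rad [ 0.     0.005 -0.001]  then shift mm [  2.9   0.5 116.5]  | shift first mm [  3.6   0.5 116.4] world [   2.8    1.  -116.5]
```

Call:
play_rows(
  steps=[
    [[0.003, 0, 0.03, 0, 0.004, 0, 0.087], [0, 0, 0.03, 0, 0, 0, 0.087], [0, 0, 0.03, 0, 0, 0, 0.087], [0, 0, 0.02, 0, 0, 0, 0.087], [0, 0, 0.006, 0, 0, 0, 0.087], [0, 0, 0, 0, 0, 0, 0.087], [0, 0, 0, 0, 0, 0, 0.045], [0, 0, 0, 0, 0, 0, 0.045], [0, 0, 0, 0, 0, 0, 0.045], [0, 0, 0, 0, 0, 0, 0.045], [0, 0, 0, 0, 0, 0, 0.045], [0, 0, 0, 0, 0, 0, 0.045]],
  ],
)

```text
time_s: 35.95
tool_pos: [0.5376, 0.003, 0.0075]
tool_rot: [-180.0, 0.2, 29.9]
force: [0.2, -0.5, 2.9]
grip_width: 0.0534
grasp_force: 20.0
```

Call:
play_rows(
  steps=[
    [[0, 0, 0, 0, 0, 0, 0.045], [0, 0, -0.02, 0, 0, 0, 0.045], [0, 0, -0.03, 0, 0, 0, 0.045], [0, 0, -0.03, 0, 0, 0, 0.045], [0, 0, -0.03, 0, 0, 0, 0.045], [0, 0, -0.03, 0, 0, 0, 0.045], [0, 0, -0.03, 0, 0, 0, 0.045], [0, 0, 0, 0, 0, 0, 0.045]],
  ],
)

```text
time_s: 36.75
tool_pos: [0.5407, 0.0032, 0.1814]
tool_rot: [179.9, -0.2, 29.9]
force: [0.7, 0.5, 0.0]
grip_width: 0.0537
grasp_force: 20.0
```

```bash
python3 - <<'E'
from h import *
goal([.5065,.2195,.17],down(30))
E
```

```text
t 36.8 pos [0.5407 0.0032 0.1814] rot [179.9  -0.2  29.9] w 0.0537
 turn first rad [ 0.002 -0.004 -0.002]  then shift mm [  78.5 -204.4   11.4]  | shift first mm [  78.1 -204.6   11.3] world [-34.2 216.3 -11.4]
```

Call:
play_rows(
  steps=[
    [[0.013, -0.034, 0.001, 0, 0, 0, 0.045], [0.013, -0.034, 0.001, 0, 0, 0, 0.045], [0.013, -0.034, 0.001, 0, 0, 0, 0.045], [0.013, -0.034, 0.001, 0, 0, 0, 0.045], [0.013, -0.034, 0.001, 0, 0, 0, 0.045], [0.013, -0.034, 0.001, 0, 0, 0, 0.045], [0, 0, 0, 0, 0, 0, 0.045], [0, 0, 0, 0, 0, 0, 0.045]],
  ],
)

```text
time_s: 37.55
tool_pos: [0.5031, 0.2193, 0.1698]
tool_rot: [180.0, 0.3, 30.0]
force: [-0.2, -0.4, -0.4]
grip_width: 0.0535
grasp_force: 20.0
```

```bash
python3 - <<'E'
from h import *
goal([.506,.2195,.12],down(30))
E
```

```text
t 37.5 pos [0.5031 0.2193 0.1698] rot [180.    0.3  30. ] w 0.0535
 turn first rad [0.    0.005 0.   ]  then shift mm [ 2.6  1.3 49.8]  | shift first mm [ 2.9  1.3 49.8] world [  2.9   0.2 -49.8]
```

Call:
play_rows(
  steps=[
    [[0.003, 0.0015, 0, 0, 0.005, 0, 0.045], [0, 0, 0.02, 0, 0, 0, 0.045], [0, 0, 0.015, 0, 0, 0, 0.045], [0, 0, 0.005, 0, 0, 0, 0.045], [0, 0, 0.005, 0, 0, 0, 0.045], [0, 0, 0.005, 0, 0, 0, 0.045], [0, 0, 0, 0, 0, 0, 0.045]],
  ],
)

```text
time_s: 38.25
tool_pos: [0.5071, 0.219, 0.1207]
tool_rot: [-180.0, -0.1, 29.9]
force: [-0.4, -0.5, -1.0]
grip_width: 0.0534
grasp_force: 20.0
```

Call:
play_rows(
  steps=[
    [[0, 0, 0.01, 0, 0, 0, 0.045], [0, 0, 0.01, 0, 0, 0, 0.045], [0, 0, 0.01, 0, 0, 0, 0.045], [0, 0, 0.005, 0, 0, 0, 0.045], [0, 0, 0, 0, 0, 0, 0.045], [0, 0, 0, 0, 0, 0, 0.087], [0, 0, 0, 0, 0, 0, 0.087], [0, 0, 0, 0, 0, 0, 0.087], [0, 0, 0, 0, 0, 0, 0.087], [0, 0, 0, 0, 0, 0, 0.087]],
  ],
)

```text
time_s: 39.25
tool_pos: [0.5075, 0.2193, 0.0863]
tool_rot: [-180.0, -0.1, 29.9]
force: [-0.5, -0.0, 0.4]
grip_width: 0.0835
grasp_force: 0.0
```

Call:
play_rows(
  steps=[
    [[0, 0, -0.02, 0, 0, 0, 0.087], [0, 0, -0.03, 0, 0, 0, 0.087], [0, 0, -0.03, 0, 0, 0, 0.087], [0, 0, -0.015, 0, 0, 0, 0.087], [0, 0, 0, 0, 0, 0, 0.087]],
  ],
)

```text
time_s: 39.75
tool_pos: [0.5087, 0.2198, 0.1833]
tool_rot: [-180.0, -0.4, 29.9]
force: [0.7, 0.6, -0.0]
grip_width: 0.0869
grasp_force: 0.0
```

```bash
python3 - <<'E'
from h import *
for n in("top","side","wrist"):rings(n,cam(n))
goal([.4905,.4305,.13],down(30))
E
```

```text
side ring p 0.7 [0.4908 0.431 ] err 0.08
side ring p 0.59 [0.5374 0.1716] err 0.37
side ring p 0.43 [ 0.4629 -0.1216] err 0.93
wrist ring p 0.97 [0.4905 0.43  ] err 0.07
wrist ring p 0.96 [0.5057 0.2145] err 0.86
wrist ring p 0.85 [0.4979 0.21  ] err 0.64
wrist ring p 0.47 [0.4664 0.2974] err 0.63
t 40.0 pos [0.5063 0.2187 0.1794] rot [-1.80e+02  1.00e-01  2.99e+01] w 0.0873
 turn first rad [-0.     0.001 -0.002]  then shift mm [  92.2 -191.3   49.4]  | shift first mm [  91.9 -191.5   49.3] world [-15.8 211.8 -49.4]
```

Call:
play_rows(
  steps=[
    [[0.0153, -0.0319, 0, 0, 0, 0, 0.087], [0.0153, -0.0319, 0, 0, 0, 0, 0.087], [0.0153, -0.0319, 0, 0, 0, 0, 0.087], [0.0153, -0.0319, 0, 0, 0, 0, 0.087], [0.0153, -0.0319, 0, 0, 0, 0, 0.087], [0.0153, -0.0319, 0, 0, 0, 0, 0.087], [0, 0, 0.025, 0, 0, 0, 0.087], [0, 0, 0.025, 0, 0, 0, 0.087], [0, 0, 0, 0, 0, 0, 0.087], [0, 0, 0, 0, 0, 0, 0.087]],
  ],
)

```text
time_s: 41.05
tool_pos: [0.4912, 0.4303, 0.1305]
tool_rot: [180.0, 0.0, 29.9]
force: [-1.0, -0.5, 0.3]
grip_width: 0.0868
grasp_force: 0.0
```

```bash
python3 - <<'E'
from h import *
rings("wrist",cam("wrist"));rings("side",cam("side"))
goal([.4905,.4305,.008],down(30))
E
```

```text
wrist ring p 0.83 [0.4906 0.431 ] err 0.05
side ring p 0.5 [0.4906 0.431 ] err 0.11
side ring p 0.45 [0.5359 0.1686] err 0.42
t 41.2 pos [0.4924 0.4312 0.133 ] rot [-179.9   -0.2   29.9] w 0.0866
 turn first rad [-0.001 -0.004 -0.002]  then shift mm [ -2.   -0.3 125. ]  | shift first mm [-2.50e+00 -1.00e-01  1.25e+02] world [  -1.9   -0.7 -125. ]
```

Call:
play_rows(
  steps=[
    [[-0.0015, 0, 0.03, 0, 0, 0, 0.087], [0, 0, 0.03, 0, 0, 0, 0.087], [0, 0, 0.03, 0, 0, 0, 0.087], [0, 0, 0.02, 0, 0, 0, 0.087], [0, 0, 0.013, 0, 0, 0, 0.087], [0, 0, 0, 0, 0, 0, 0.087], [0, 0, 0, 0, 0, 0, 0.045], [0, 0, 0, 0, 0, 0, 0.045], [0, 0, 0, 0, 0, 0, 0.045], [0, 0, 0, 0, 0, 0, 0.045], [0, 0, 0, 0, 0, 0, 0.045], [0, 0, 0, 0, 0, 0, 0.045]],
  ],
)

```text
time_s: 42.45
tool_pos: [0.4905, 0.4305, 0.0088]
tool_rot: [-180.0, -0.1, 29.9]
force: [-0.6, 0.1, 2.9]
grip_width: 0.0538
grasp_force: 20.0
```

Call:
play_rows(
  steps=[
    [[0, 0, 0, 0, 0, 0, 0.045], [0, 0, -0.02, 0, 0, 0, 0.045], [0, 0, -0.03, 0, 0, 0, 0.045], [0, 0, -0.03, 0, 0, 0, 0.045], [0, 0, -0.03, 0, 0, 0, 0.045], [0, 0, -0.03, 0, 0, 0, 0.045], [0, 0, -0.03, 0, 0, 0, 0.045], [0, 0, 0, 0, 0, 0, 0.045]],
  ],
)

```text
time_s: 43.25
tool_pos: [0.4923, 0.4318, 0.1834]
tool_rot: [-179.9, -0.6, 29.9]
force: [0.2, 0.7, -0.0]
grip_width: 0.0537
grasp_force: 20.0
```

```bash
python3 - <<'E'
from h import *
goal([.5065,.2195,.17],down(30))
E
```

```text
t 43.2 pos [0.4923 0.4318 0.1834] rot [-179.9   -0.6   29.9] w 0.0537
 turn first rad [-0.003 -0.01  -0.002]  then shift mm [-93.8 190.9  13.4]  | shift first mm [-93.6 191.2  12. ] world [  14.2 -212.3  -13.4]
```

Call:
play_rows(
  steps=[
    [[-0.0156, 0.0318, 0.001, 0, -0.005, 0, 0.045], [-0.0156, 0.0318, 0.001, 0, 0, 0, 0.045], [-0.0156, 0.0318, 0.001, 0, 0, 0, 0.045], [-0.0156, 0.0318, 0.001, 0, 0, 0, 0.045], [-0.0156, 0.0318, 0.001, 0, 0, 0, 0.045], [-0.0156, 0.0318, 0.001, 0, 0, 0, 0.045], [0, 0, 0, 0, 0, 0, 0.045], [0, 0, 0, 0, 0, 0, 0.045]],
  ],
)

```text
time_s: 44.05
tool_pos: [0.5038, 0.2171, 0.1717]
tool_rot: [-179.9, 0.2, 29.8]
force: [0.5, 0.6, -1.2]
grip_width: 0.0536
grasp_force: 20.0
```

```bash
python3 - <<'E'
from h import *
goal([.506,.2195,.12],down(30))
E
```

```text
t 44.0 pos [0.5038 0.2171 0.1717] rot [-179.9    0.2   29.8] w 0.0536
 turn first rad [-0.001  0.004 -0.004]  then shift mm [ 3.1 -1.  51.7]  | shift first mm [ 3.3 -1.  51.7] world [  2.2   2.4 -51.7]
```

Call:
play_rows(
  steps=[
    [[0.003, -0.001, 0, 0, 0.004, 0, 0.045], [0, 0, 0.02, 0, 0, 0, 0.045], [0, 0, 0.015, 0, 0, 0, 0.045], [0, 0, 0.005, 0, 0, 0, 0.045], [0, 0, 0.005, 0, 0, 0, 0.045], [0, 0, 0.005, 0, 0, 0, 0.045], [0, 0, 0, 0, 0, 0, 0.045]],
  ],
)

```text
time_s: 44.75
tool_pos: [0.506, 0.2204, 0.122]
tool_rot: [-180.0, 0.0, 29.9]
force: [-1.2, 0.0, -0.6]
grip_width: 0.0535
grasp_force: 20.0
```

Call:
play_rows(
  steps=[
    [[0, 0, 0.008, 0, 0, 0, 0.045], [0, 0, 0.008, 0, 0, 0, 0.045], [0, 0, 0, 0, 0, 0, 0.045], [0, 0, 0, 0, 0, 0, 0.087], [0, 0, 0, 0, 0, 0, 0.087], [0, 0, 0, 0, 0, 0, 0.087], [0, 0, 0, 0, 0, 0, 0.087], [0, 0, 0, 0, 0, 0, 0.087], [0, 0, -0.02, 0, 0, 0, 0.087], [0, 0, -0.03, 0, 0, 0, 0.087], [0, 0, -0.03, 0, 0, 0, 0.087], [0, 0, -0.03, 0, 0, 0, 0.087]],
  ],
)

```text
time_s: 45.95
tool_pos: [0.506, 0.2202, 0.2176]
tool_rot: [-180.0, -0.0, 29.9]
force: [-1.0, 0.1, 0.1]
grip_width: 0.0867
grasp_force: 0.0
```

Call:
play_rows(
  steps=[
    [[0.015, -0.032, 0, 0, 0, 0, 0.087], [0.015, -0.032, 0, 0, 0, 0, 0.087], [0.015, -0.032, 0, 0, 0, 0, 0.087], [0.015, -0.032, 0, 0, 0, 0, 0.087], [0.015, -0.032, 0, 0, 0, 0, 0.087], [0.015, -0.032, 0, 0, 0, 0, 0.087], [0.015, -0.032, 0, 0, 0, 0, 0.087], [0.015, -0.032, 0, 0, 0, 0, 0.087], [0, 0, 0, 0, 0, 0, 0.087], [0, 0, 0, 0, 0, 0, 0.087]],
  ],
)

```text
time_s: 46.95
tool_pos: [0.4819, 0.5028, 0.2158]
tool_rot: [180.0, 0.0, 30.0]
force: [0.7, -1.0, -1.1]
grip_width: 0.0869
grasp_force: 0.0
```

```bash
python3 - <<'E'
from h import *
a=cam("top")["frame"][60:320,100:480,::-1];b=cam("side")["frame"][60:370,220:620,::-1]
cv2.imwrite("pics/fin.png",np.hstack([cv2.copyMakeBorder(a,0,50,0,0,cv2.BORDER_CONSTANT),b]))
for n in("top","side"):
  c=cam(n)
  for t in("cup","salt","pepper","sugar","spoon"):
    for r in silhouettes(n,t)[:2]:
        y,x=np.nonzero(r["pixels"]);print(n,t,round(r["p"],2),np.round(onz(c,[x.mean(),y.mean()],.04 if t[0]!="s" or t!="spoon" else .005)[0,:2],3))
E
```

```text
top cup 0.72 [0.755 0.2  ]
top salt 0.65 [0.621 0.48 ]
top pepper 0.75 [ 0.63  -0.467]
top pepper 0.75 [0.753 0.201]
top sugar 0.6 [ 0.772 -0.025]
top sugar 0.2 [ 0.531 -0.26 ]
top spoon 0.68 [0.628 0.195]
side salt 0.75 [0.619 0.487]
side sugar 0.47 [0.609 0.192]
side spoon 0.51 [0.625 0.155]
```

View pics/fin.png

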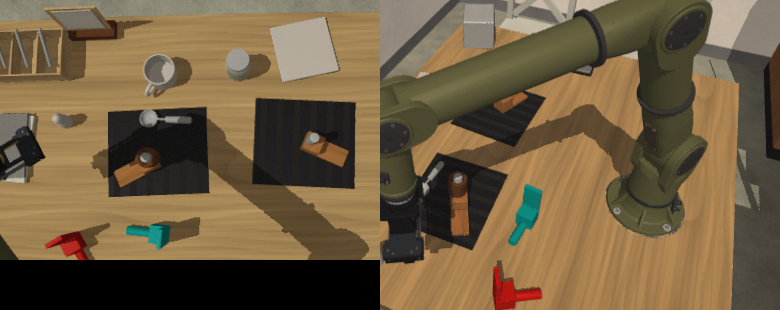

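```bash
python3 - <<'E'
from h import *
c=cam("side");save(c,"fin2.png",(240,190,340,290),6)
for z in(.053,.073,.093,.113,.123):print(z,(proj(c,[.5063,.2195,z])-[240,190])*6)
E
```

```text
0.053 [[349.30020333 363.77921853]]
0.073 [[347.84774881 338.12955872]]
0.093 [[346.36160205 311.88482711]]
0.113 [[344.84057714 285.02407484]]
0.123 [[344.06659946 271.35587401]]
```

View pics/fin2.png

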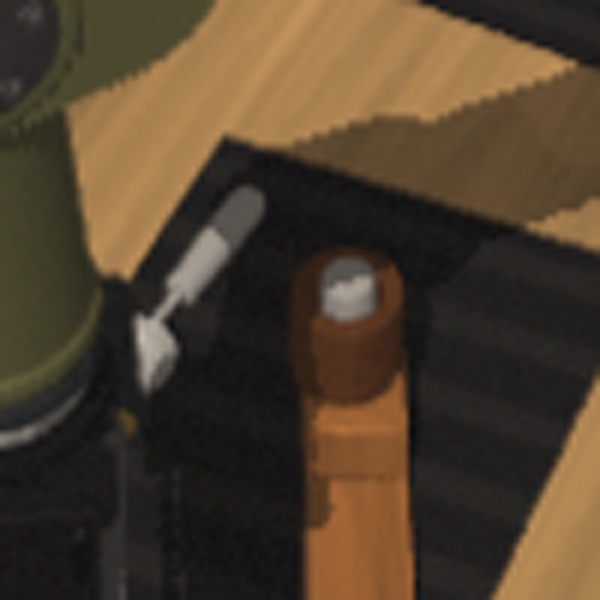

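The crop shows three stacked rings seated flush on stand 1. The shaft tip sticks out above them at (348,285).

```bash
python3 -c "
from h import *
print(sign_off())"
```

```text
the job is handed in; nothing more can be done
None
```

Both stands stand upright on their own mats, all three rings found on the table are fully down on stand 1, the bystanders weren't handled and show no sign of having moved, and the job is handed in.

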